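# Refit the drive spindle of a carton sealer

## Robot

A 6-joint arm with a two-finger parallel gripper is mounted at the origin on the work surface. World frame = base frame: x ahead of the robot, y to its left, z up, the work surface at z = 0. Lengths are in m, angles in degrees, forces in N, time in s.
With the tool pointing down it reaches from about 0.4 to 0.825 m from the base axis. Payload 7 kg.
Tool frame: the origin (TCP) lies at the centre of the arm's flange, where the gripper is bolted on; the fingertips stand 178 mm ahead of it and the grasp point (between the pads) lies 159 mm ahead of it (tip_reach is the distance from the TCP to the fingertips, in m); z points along the fingers, y is the line along which they close (so a half turn about z gives the same grasp; the last joint's range is limited). The gripper opens to 88 mm and grips with 3 to 60 N. Pads are 19 mm wide; open, the fingers measure 130 mm over their backs; the gripper's body (78 mm by 193 mm) begins 47 mm behind the grasp point.
Start: joints at [81.251, 20.546, 0.682, 0, -70.136, -16.507], TCP at [0.288, 0.61, 0.405] pointing down, gripper open.
Joint ranges: [-176.03, 176.03], [-82.01, 121.73], [-58.28, 71.71], [-173.87, 95.51], [-174.79, -0.11], [-173.66, 173.66]. Speed limits (degrees/s): [136.94, 136.94, 172.46, 180, 180, 180].

## Interface

Orientations are given as [roll, pitch, yaw] about the fixed x, y, z axes, in that order (R = Rz(yaw) Ry(pitch) Rx(roll)).
In Python, from plant import * gives the robot as it stands.
- The arm moves only by the shell command python3 -m handwheel 'ROWS'. ROWS is JSON, a list of rows, each a list of 7 numbers: the opening, from -1 (shut) to 1 (fully open), then the shift along the tool's x, y, z as a fraction of full scale, then the turn, a rotation vector about the tool's x, y, z as a fraction of full scale. A call has 1 to 5 rows; each row shifts and turns the commanded pose from where the row before left it, along the tool's axes as they then stand; what a row does not reach is not made up. Full scale, the value 1, is 0.025 m for a shift and 6 degrees for a turn. A row lasts 1/8 s, in which the tool goes at most 62.5 mm and 10.7 degrees, less where a joint would pass 70% of its speed; a pose out of reach is approached as far as the arm can. A call with a number of a shift or a turn outside -1 to 1 is refused whole. A call with a gripper value outside its range is refused whole. The fingers move at their own pace and stop on an object; the grip force is fixed at half the most. Time passes only in rows, so rows that do not move let the fingers close. It gives the time, the measured TCP pose, the force, the opening and the grip force at its end, in the units of the state.
- get_obs(): the state, without advancing time (a new reading comes with each control period).
- snapshot(name): name is "side" or "top" or "wrist"; returns a dict with "color" (384x512x3 uint8, red, green, blue), "fx", "fy", "cx", "cy" (pixels), "R" (3x3) and "t" (3): a world point X has camera coordinates R X + t; the wrist camera has in their place "tool_from_camera" (4x4, takes a point from camera to tool coordinates, whose origin is the TCP and whose axes are the flange's). Camera axes: x right, y down, z forward; pixel columns grow to the right and rows downward; lengths in m; the calibration is good to about 2 mm. A picture is of the moment at which its call begins: read the wrist's pose just before it. There is no depth.
- close_job(): hands the job in; it is judged then, once.
The state is a dict: "clock": time; "joint_pos": joint angles; "qvel": joint speeds; "tau": joint torques, N m; "tool_pos": TCP position; "orientation": TCP orientation; "force": force on the tool from outside, world axes, zero at the start; "moment": the same for the moment, N m; "opening": finger opening in m; "gripper_force": force on a finger pad.
Only numpy, scipy, OpenCV 4.12 (cv2) and the standard library are available. Lean on these libraries where they do the work, as an engineer would, in place of code of your own. Each camera call takes 0.05 s, during which the arm holds its last target. There are 200 camera calls.

## Task

Take the orange-headed spindle out of the plywood stand and thread it down through both bearing plates of the green drive unit. Its square end must drop into the sprung square coupling below, which stands at an unknown angle: rest the spindle lightly on it, turn gently until you feel it drop in, and stop turning there, for the coupling is braked and nothing may be forced. Then press the spindle fully home, collar flat on the upper plate, let go, and leave the other things on the bench alone.

Things in the scene. Friction and masses are not known exactly. Their poses are not given: they have to be found in the camera images.
- spindle: Steel spindle, about 0.4 kg, hanging upright in the stand by its 34 mm collar (8 mm thick). Origin: centre of the collar's underside; z up the axis, x and y square to the flats. Below: round shaft, 20 mm in diameter, to z = -84 mm, then a 14 mm square end to -104 mm, then a tapered nose. Above the collar: orange 24 x 24 mm head, z = 8 to 52 mm, its flats parallel to the square end's.
- head (a point): Point on the spindle's axis 34 mm above the collar's underside, inside the orange head: a good height to grip (fingertips stay clear of the collar).
- nose (a point): Lowest point of the spindle's nose, on its axis, 112 mm below the collar's underside. The nose is 8 mm long, 12.4 mm in diameter tapering to 7 mm; the square's sharp shoulders stand above it.
- unit: Drive unit, fixed to the bench. Origin on the bench, on the vertical bearing axis. Two plates, about 115 x 115 mm and 12 mm thick, top faces at 150 mm (upper, green) and 85 mm (lower, steel), each with a 22 mm bore, chamfered 2 mm. A green upright and a grey motor (84 mm in diameter, 116 mm high) stand on its -x side. Nothing is higher than the upper plate but its 4 mm bolt heads near the corners.
- upper_bore (a point): Centre of the upper plate's bore at its top face, 150 mm above the bench.
- lower_bore (a point): Centre of the lower plate's bore at its top face, 85 mm above the bench, straight under the upper bore.
- stand: Plywood storage stand, 100 x 110 mm, fixed, top face at 130 mm, with a 23 mm hole in its middle where the spindle hangs. Origin on the bench under the hole.
- oil: Oil bottle, 56 mm in diameter, 150 mm tall, standing; origin at the centre of its foot. Bystander.
- carton: Small closed carton 90 x 120 x 60 mm; origin at the centre of its underside. Bystander.
- wrench: Loose wrench lying flat, about 180 mm long; bystander.
- bearing: Loose bearing ring, 52 mm in diameter, 15 mm thick; origin at the centre of its underside. Bystander.
- coupling_face (a point): Point on the bearing axis, 62 mm above the bench: free height of the flat top of the brass coupling, in a guard ring. Its square through-socket is 16 mm wide and takes the square end within about 8 degrees; its angle is not measured (this frame turns with the unit, not with the coupling). Home, the square reaches 16 mm below this point.
- coupling_spring_stop (a point): Point on the axis 10 mm below the coupling's free top, where its sprung top meets a hard stop. It sinks under a load growing from about 2 to 10 N and pops up when relieved: as the square drops in, the load vanishes. It is braked and must not be turned: the square slips round on its face, a quarter turn at most finds the socket, and once in there is about 17 degrees of play before it binds.
Mind the look-alikes: they are no part of the job. Of the things like the spindle, leave any that is blue; of the rest the smaller one is meant.

How it is judged (in metres and radians):
On the way, in this order (a step that is already met when the one before it is completed fails the run):
1. the spindle's nose has passed down through the upper bearing plate (z of nose in the frame of unit below 0.136 m and horizontal distance between nose and upper_bore below 0.008 m and angle between the z axis of spindle and the z axis of unit, either way round below 0.15 rad), for 0.1 s.
2. the nose has passed down through the lower bearing plate too (z of nose in the frame of unit below 0.071 m and horizontal distance between nose and lower_bore below 0.008 m and angle between the z axis of spindle and the z axis of unit, either way round below 0.1 rad), for 0.1 s.
3. the square has dropped into the coupling and the collar has come down to the upper plate (z of spindle in the frame of upper_bore below 0.003 m and horizontal distance between spindle and upper_bore below 0.004 m), for 0.1 s.
At the end, for the whole second after the job is handed in: The spindle stands in both bearings of the drive unit with its collar within 3 mm of the upper plate's top face and within 4 mm of the bore's centre, its axis within 0.05 rad of the bearing axis and its nose within 6 mm of it, at rest and released (all of step 3 and horizontal distance between nose and lower_bore below 0.006 m and angle between the z axis of spindle and the z axis of unit, either way round below 0.05 rad and linear speed of spindle below 0.02 m/s); the robot touches nothing.
It fails at once if the spindle is forced: it bears on the drive unit (plates or coupling), down or by twisting, with more than 60 N (contact force between spindle and unit above 60 N).
It fails at once if a bystander (oil bottle, carton, wrench, bearing ring) is moved by more than 20 mm (distance of any of oil, carton, wrench, bearing from where it was at the start of the episode above 0.02 m).
It also fails if it takes over 58 s, if anything falls off the work surface, if the arm or the gripper's body presses on something with over 40 N, if the wrist force passes 120 N, or if a joint passes its speed limit or range.

## Working session

There is one attempt and no reset: what is moved stays moved. The work goes in short steps, Python scripts to look and compute and a shell command to move; the robot and the scene stay as the last step left them, time stands still between calls to the robot, and variables do not carry over. Pictures are saved under pics/ and viewed, at most 10 in all, crops included, and the job is handed in when it is done.

```bash
ls; mkdir -p pics; python3 - <<'E'
from plant import *
import cv2,numpy as np,json
o=get_obs();print(o)
for n in("side","top"):
    s=snapshot(n);cv2.imwrite(f"pics/{n}0.png",cv2.resize(s["color"][:,:,::-1],(800,600),interpolation=cv2.INTER_CUBIC))
    print(n,[s[k] for k in("fx","fy","cx","cy")],np.array(s["R"]).round(4).tolist(),np.array(s["t"]).round(4).tolist())
    np.savez(f"{n}0.npz",**{k:np.array(v) for k,v in s.items()})
E
```

```text
pics
{'clock': 0.0, 'joint_pos': array([ 8.12533419e+01,  2.05915639e+01,  6.33176205e-01, -1.91550537e-02,
       -7.01361276e+01, -1.65052295e+01]), 'qvel': array([ 0.00397151, -0.00334191, -0.00610734, -0.00285839,  0.06786586,
       -0.02329084]), 'tau': array([ 1.88911377e-03, -5.82719994e+01,  2.93042582e+01,  6.99693426e+00,
        6.73938019e-03, -1.76447916e-04]), 'tool_pos': array([0.28789228, 0.61030896, 0.40371948]), 'orientation': array([ 1.79904263e+02, -9.58961186e-03, -2.52584030e+01]), 'force': array([-0.10336409, -0.23612197,  0.08304502]), 'moment': array([ 0.07130284, -0.04628349,  0.00960706]), 'gripper_force': 0.0, 'opening': 0.0877154217208745}
side [420.0661280170031, 420.0661280170031, 256.6372617611989, 194.90605895987468] [[0.7297, -0.6837, 0.0031], [-0.4247, -0.4568, -0.7817], [0.5359, 0.5691, -0.6237]] [-0.4595, 0.3606, 1.1093]
top [441.0669802444346, 441.0669802444346, 254.17899330278794, 192.45157350047316] [[0.0085, -0.9996, 0.0257], [-0.9966, -0.0106, -0.0814], [0.0817, -0.0249, -0.9963]] [-0.0233, 0.626, 1.2453]
```

View pics/top0.png

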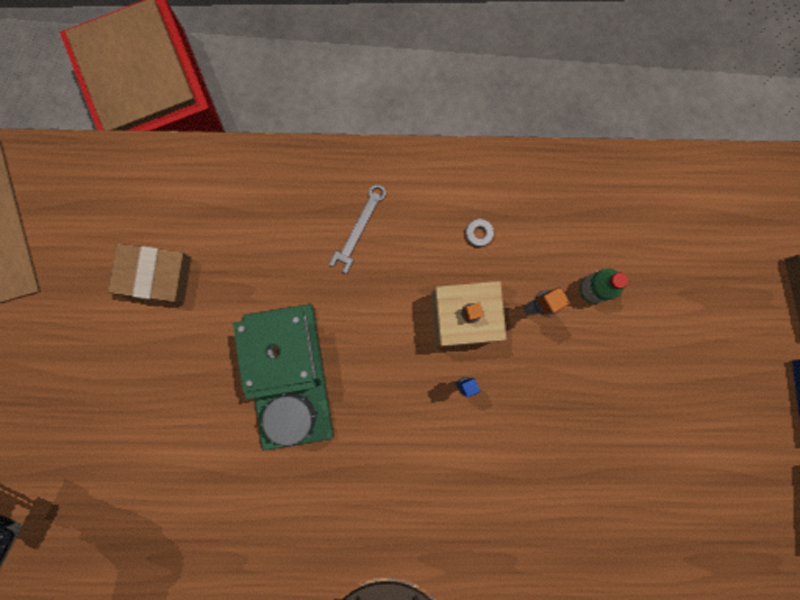

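View pics/side0.png

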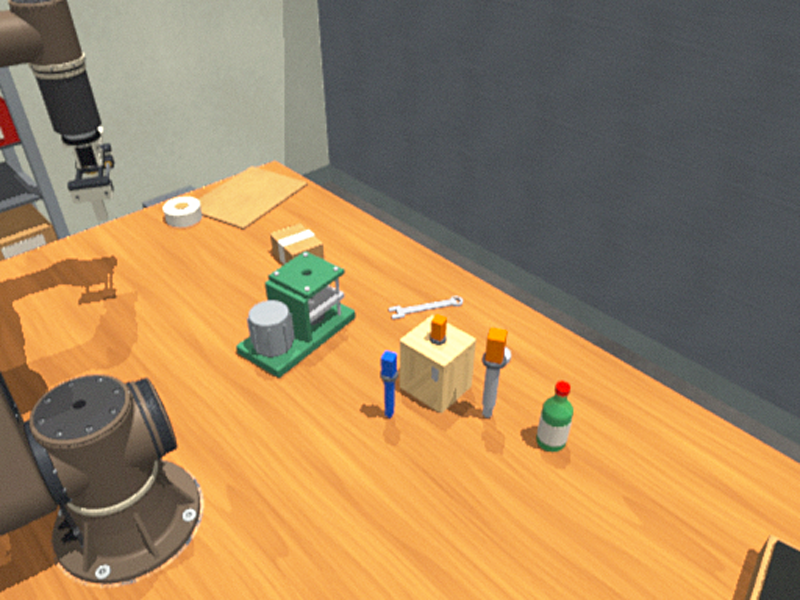

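Candidates in the top picture: the orange head in the stand at (473,312), a bigger orange one standing free at (554,300), and a blue one at (469,387). The one in the stand fits, being orange and the smaller of the two. I'll confirm it in one enlarged crop.

```bash
python3 - <<'E'
import cv2,numpy as np
t=np.load("top0.npz")["color"][:,:,::-1]
a=cv2.resize(t[190:290,145:210],None,fx=6,fy=6,interpolation=cv2.INTER_CUBIC) # 390x600
b=cv2.resize(t[175:225,275:340],None,fx=6,fy=6,interpolation=cv2.INTER_CUBIC) #390x300
s=np.load("side0.npz")["color"][:,:,::-1]
c=cv2.resize(s[195:270,240:337],None,fx=4,fy=4,interpolation=cv2.INTER_CUBIC)
c=c[:300,:390]
R=np.zeros((600,390,3),np.uint8);R[:300]=b;R[300:300+c.shape[0],:c.shape[1]]=c
cv2.imwrite("pics/crop1.png",np.hstack([a,R]))
E
```

```text
(no output)
```

View pics/crop1.png

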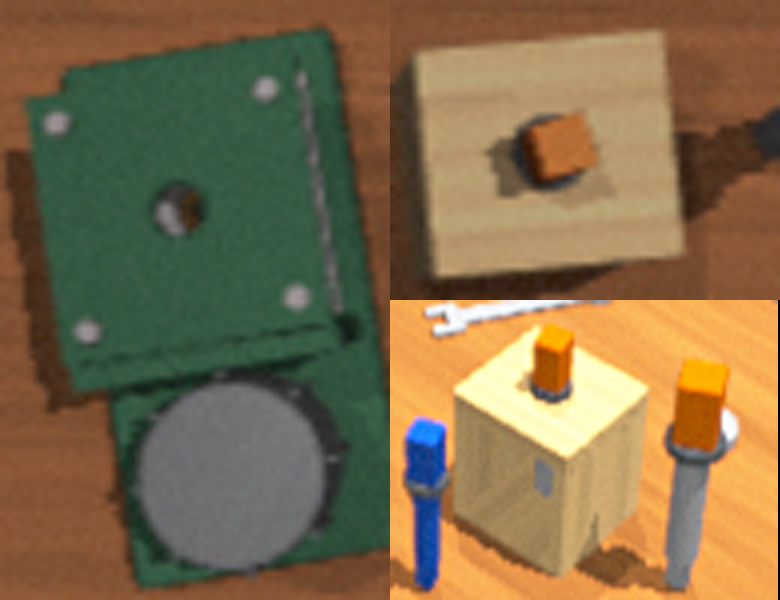

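The enlarged crop confirms it: the smaller orange head in the stand is the target, with its top centre at crop (562,147). The bore is at crop (178,210) and the bolts at (56,124), (265,89), (297,297) and (87,331).

```bash
cat > h.py <<'E'
import numpy as np
from scipy.spatial.transform import Rotation as Ro
def ray(s,u,v,z):
    R,t=np.array(s["R"]),np.array(s["t"])
    c=-R.T@t; d=R.T@np.array([(u-s["cx"])/s["fx"],(v-s["cy"])/s["fy"],1])
    return c+d*(z-c[2])/d[2]
def tri(pairs):
    A=np.zeros((3,3));b=np.zeros(3)
    for s,u,v in pairs:
        R,t=np.array(s["R"]),np.array(s["t"]);c=-R.T@t
        d=R.T@np.array([(u-s["cx"])/s["fx"],(v-s["cy"])/s["fy"],1]);d/=np.linalg.norm(d)
        P=np.eye(3)-np.outer(d,d);A+=P;b+=P@c
    return np.linalg.solve(A,b)
E
python3 - <<'E'
from h import *
t=np.load("top0.npz");s=np.load("side0.npz")
T=lambda x,y,x0,y0,z:ray(t,x0+(x+.5)/6-.5,y0+(y+.5)/6-.5,z)
print("head",T(562-390,147,275,175,.182))
for p in [(525,130),(580,115),(597,160),(540,178)]:print(" c",T(p[0]-390,p[1],275,175,.182))
for p in [(412,50),(662,32),(684,255),(436,277)]:print(" stand",T(p[0]-390,p[1],275,175,.13))
print("bore",T(178,210,145,190,.150))
for p in[(56,124),(265,89),(297,297),(87,331)]:print(" b",T(*p,145,190,.154))
k=.64
print("big top",tri([(t,554*k,297*k),(s,497*k,332*k)]))
print("blue",tri([(t,469*k,386*k),(s,390*k,354*k)]))
print("oil cap",tri([(t,621*k,280*k),(s,563*k,386*k)]))
print("head tri",tri([(t,303.2,199.1),(s,240+(553-390)/4-.4,195+(330-300)/4-.4)]))
print("bore side",ray(s,306*k,272*k,.15))
E
```

```text
head [ 0.59785546 -0.13775914  0.182     ]
 c [ 0.60488262 -0.12210534  0.182     ]
 c [ 0.61147554 -0.14539224  0.182     ]
 c [ 0.59251192 -0.15256424  0.182     ]
 c [ 0.58467214 -0.12845363  0.182     ]
 stand [ 0.64370011 -0.07836795  0.13      ]
 stand [ 0.65296498 -0.18941111  0.13      ]
 stand [ 0.55425507 -0.19877952  0.13      ]
 stand [ 0.54360047 -0.08933286  0.13      ]
bore [0.53090312 0.19073637 0.15      ]
 b [0.56710812 0.24293466 0.154     ]
 b [0.58297745 0.15414876 0.154     ]
 b [0.49430888 0.13872346 0.154     ]
 b [0.47922684 0.22745625 0.154     ]
big top [ 0.61867224 -0.25974162  0.21506896]
blue [ 0.47697261 -0.13245418  0.16510637]
oil cap [ 0.65368284 -0.38866446  0.15205555]
head tri [ 0.59704294 -0.13636743  0.18963287]
bore side [0.53017801 0.19277215 0.15      ]
```

```bash
r='' ; python3 -m handwheel '[[1,1,0.69,0,0,0,0],[1,1,0.69,0,0,0,0],[1,1,0.69,0,0,0,0],[1,1,0.69,0,0,0,0],[1,1,0.69,0,0,0,0]]'; python3 -m handwheel '[[1,1,0.69,0,0,0,0],[1,1,0.69,0,0,0,0],[1,1,0.69,0,0,0,0],[1,1,0.69,0,0,0,0],[1,1,0.69,0,0,0,0]]'; python3 - <<'E'
from plant import *
import numpy as np
o=get_obs();print(o["clock"],o["tool_pos"],o["orientation"],o["joint_pos"])
s=snapshot("wrist");print([s[k] for k in("fx","fy","cx","cy")],np.array(s["tool_from_camera"]).round(4).tolist())
import cv2;cv2.imwrite("pics/w1.png",s["color"][:,:,::-1])
E
```

```text
clock: 0.72
tool_pos: [0.3653, 0.4771, 0.4049]
orientation: [-180.0, 0.0, -25.3]
force: [0.0, -0.0, -0.7]
opening: 0.0878
gripper_force: 0.0
clock: 1.35
tool_pos: [0.4412, 0.3456, 0.4049]
orientation: [-180.0, -0.0, -25.3]
force: [0.3, -0.1, -0.3]
opening: 0.0875
gripper_force: 0.0
1.35 [0.44124178 0.34560744 0.40493532] [-1.79968242e+02 -3.03223502e-03 -2.52931382e+01] [ 5.80813043e+01  9.78282916e+00 -1.39753014e+01 -7.12792600e-04
 -6.62099740e+01  6.62584573e+00]
[333.40014358065986, 333.40014358065986, 257.51862725138415, 191.61214668954128] [[-0.0004, -0.9613, -0.2756, 0.073], [1.0, -0.0007, 0.0012, 0.0001], [-0.0014, -0.2756, 0.9613, 0.0193], [0.0, 0.0, 0.0, 1.0]]
```

View pics/w1.png

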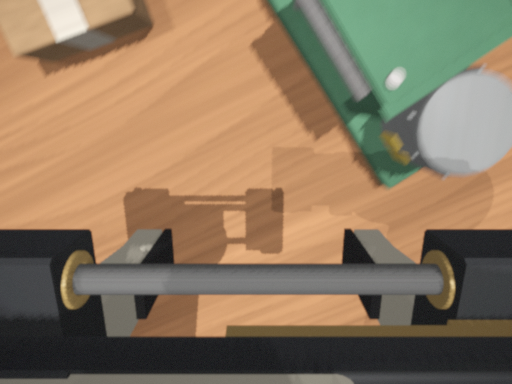

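The picture shows the unit's corner at upper right, with bolt (396,77) and motor (465,122). The bore is still out of view, so I'll shift until it is.

```bash
python3 -m handwheel '[[1,0.5,1,0,0,0,0],[1,0.5,1,0,0,0,0],[1,0.5,1,0,0,0,0],[1,0.5,1,0,0,0,0],[1,0,0,0,0,0,0]]'; cat > w.py <<'E'
from plant import *
from h import *
import cv2,sys
def wrist(name=None):
    o=get_obs();s=dict(snapshot("wrist"))
    W=np.eye(4);W[:3,:3]=Ro.from_euler("xyz",o["orientation"],degrees=True).as_matrix();W[:3,3]=o["tool_pos"]
    C=np.linalg.inv(W@np.array(s["tool_from_camera"]));s["R"],s["t"]=C[:3,:3],C[:3,3]
    print(np.round(o["clock"],2),o["tool_pos"].round(4),o["orientation"].round(2),o["force"].round(1))
    if name:
        cv2.imwrite(f"pics/{name}.png",s["color"][:,:,::-1]);np.savez(name+".npz",**{k:np.array(v) for k,v in s.items()})
    return s
E
python3 -c "
from w import *
s=wrist('w2')"
```

```text
clock: 2.02
tool_pos: [0.4427, 0.2335, 0.4051]
orientation: [-180.0, -0.0, -25.3]
force: [0.9, -0.4, 0.7]
opening: 0.0876
gripper_force: 0.0
2.02 [0.4427 0.2335 0.4051] [-1.7996e+02 -1.0000e-02 -2.5350e+01] [ 0.9 -0.4  0.7]
```

View pics/w2.png

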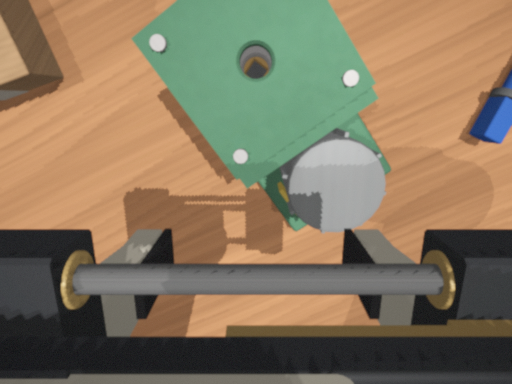

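The bore is at (256,61). The bolts are at (158,43), (351,78) and (240,157).

```bash
python3 -c "
from h import *
s=np.load('w2.npz')
print(ray(s,256,61,.15),[ray(s,*p,.154).round(4) for p in((158,43),(351,78),(240,157))])"
python3 -m handwheel '[[1,1,1,0,0,0,0],[1,1,1,0,0,0,0],[1,1,1,0,0,0,0],[1,1,1,0,0,0,0],[1,1,1,0,0,0,0]]';
```

```text
[0.52917536 0.19338887 0.15      ] [array([0.5655, 0.2457, 0.154 ]), array([0.4925, 0.1415, 0.154 ]), array([0.4767, 0.2308, 0.154 ])]
clock: 2.7
tool_pos: [0.5031, 0.0689, 0.4047]
orientation: [-180.0, -0.0, -25.2]
force: [0.0, -0.2, 0.1]
opening: 0.0874
gripper_force: 0.0
```

```bash
python3 -m handwheel '[[1,1,0.68,0,0,0,0],[1,1,0.68,0,0,0,0],[1,1,0.68,0,0,0,0],[1,1,0.68,0,0,0,0],[1,0,0,0,0,0,1]]' >/dev/null; python3 -m handwheel '[[1,0,0,0,0,0,1],[1,0,0,0,0,0,1],[1,0,0,0,0,0,1],[1,0,0,0,0,0,1],[1,0,0,0,0,0,1]]' >/dev/null;python3 -m handwheel '[[1,0,0,0,0,0,1],[1,0,0,0,0,0,1],[1,0,0,0,0,0,0]]'
python3 -c "
from w import *
s=wrist('w3')"
```

```text
clock: 4.32
tool_pos: [0.5644, -0.0343, 0.4046]
orientation: [-180.0, -0.0, -73.2]
force: [0.2, -0.2, 0.4]
opening: 0.0875
gripper_force: 0.0
4.32 [ 0.5644 -0.0343  0.4046] [-180.     -0.    -73.18] [ 0.2 -0.2  0.4]
```

View pics/w3.png

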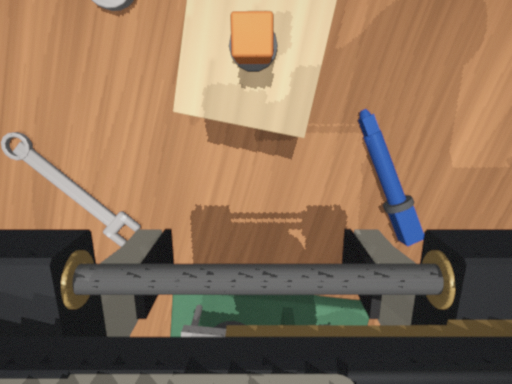

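The target head is square to the image, with its top face spanning (231–273, 11–51) and its centre at (252,31). Yaw is therefore already aligned.

```bash
python3 -c "
from h import *
s=np.load('w3.npz')
for z,p in((.182,(252,31)),(.182,(231,12)),(.182,(272,12)),(.182,(231,51)),(.182,(273,51))):
  h=ray(s,*p,z);print(h)
  d=h[:2]-[.5644,-.0343];y=np.radians(-73.2);print('tool x,y',d@[np.cos(y),np.sin(y)],d@[np.sin(y),-np.cos(y)])
g=s['color'][0:75,215:295].astype(int);m=(g[...,0]-g[...,2]>70)&(g[...,0]>150)&(g[...,1]<150)
print([(v,np.where(r)[0][[0,-1]]+215) for v,r in enumerate(m) if r.sum()>5][::6])"
```

```text
[ 0.59750247 -0.13768076  0.182     ]
tool x,y 0.10853608872435315 -0.0018093146780270297
[ 0.61126233 -0.14349375  0.182     ]
tool x,y 0.11807800806016427 -0.013301752518102741
[ 0.58969974 -0.15000457  0.182     ]
tool x,y 0.11807866951365474 0.009222368263127539
[ 0.605932   -0.12433058  0.182     ]
tool x,y 0.09819209929812774 -0.013737688861453635
[ 0.58318419 -0.13119822  0.182     ]
tool x,y 0.09819178166130721 0.010024196105446217
[(54, array([232, 272]))]
```

```bash
python3 -m handwheel '[[1,0.87,-0.014,0,0,0,0],[1,0.87,-0.014,0,0,0,0],[1,0.87,-0.014,0,0,0,0],[1,0.87,-0.014,0,0,0,0],[1,0.87,-0.014,0,0,0,0]]'; python3 -m handwheel '[[1,0,0,0.82,0,0,0],[1,0,0,0.82,0,0,0],[1,0,0,0.82,0,0,0],[1,0,0,0.82,0,0,0],[1,0,0,0,0,0,0]]'; python3 -m handwheel '[[-1,0,0,0,0,0,0],[-1,0,0,0,0,0,0],[-1,0,0,0,0,0,0],[-1,0,0,0,0,0,0],[-1,0,0,0,0,0,0]]'; python3 -m handwheel '[[-1,0,0,0,0,0,0],[-1,0,0,0,0,0,0]]'
```

```text
clock: 5.0
tool_pos: [0.5976, -0.1389, 0.4046]
orientation: [180.0, -0.0, -73.1]
force: [0.5, 0.8, 0.2]
opening: 0.0878
gripper_force: 0.0
clock: 5.62
tool_pos: [0.5968, -0.1384, 0.321]
orientation: [179.8, 0.1, -73.2]
force: [0.4, 0.8, 0.1]
opening: 0.0877
gripper_force: 0.0
clock: 6.25
tool_pos: [0.5972, -0.1382, 0.3228]
orientation: [-180.0, -0.0, -73.2]
force: [0.4, -0.1, 0.3]
opening: 0.0432
gripper_force: 0.0
clock: 6.5
tool_pos: [0.5976, -0.1381, 0.3228]
orientation: [-179.9, -0.0, -73.2]
force: [-0.7, -0.4, -3.5]
opening: 0.0238
gripper_force: 30.0
```

```bash
python3 -m handwheel '[[-1,0,0,-0.5,0,0,0],[-1,0,0,-1,0,0,0],[-1,0,0,-1,0,0,0],[-1,0,0,-1,0,0,0],[-1,0,0,-1,0,0,0]]'; python3 -m handwheel '[[-1,0,0,-1,0,0,0],[-1,0,0,-0.9,0,0,0],[-1,0,0,0,0,0,0],[-1,0,0,0,0,0,0]]'
python3 -c "
from w import *
s=wrist('w4');o=get_obs();print(o['opening'],o['gripper_force'],o['joint_pos'],o['moment'])
p=np.array([.530,.1925]);d=p-o['tool_pos'][:2];y=np.radians(o['orientation'][2]);print('tool xy',d@[np.cos(y),np.sin(y)],d@[np.sin(y),-np.cos(y)])"
```

```text
clock: 7.12
tool_pos: [0.5968, -0.1381, 0.4354]
orientation: [179.9, 0.1, -73.3]
force: [0.6, -0.0, -4.8]
opening: 0.0238
gripper_force: 30.0
clock: 7.62
tool_pos: [0.5968, -0.1381, 0.4811]
orientation: [179.9, 0.1, -73.3]
force: [0.0, -0.4, -5.4]
opening: 0.0235
gripper_force: 30.0
7.62 [ 0.5968 -0.1381  0.4811] [ 1.7988e+02  8.0000e-02 -7.3270e+01] [ 0.  -0.4 -5.4]
0.023914812154094345 29.987087845802307 [ 5.20613155e+00  1.25611880e+01 -5.23722599e-01 -4.58100462e-02
 -7.70720624e+01  1.15352891e+01] [ 0.05411486 -0.05223368 -0.0191853 ]
tool xy -0.3357986030452286 -0.031182280793391498
```

Gripped and lifted; the load reads about 4 to 5 N. I'll carry it over the bore and look at nose and bore together.

```bash
python3 -m handwheel '[[-1,-0.6,-0.09,0,0,0,0],[-1,-1,-0.09,0,0,0,0],[-1,-1,-0.09,0,0,0,0],[-1,-1,-0.09,0,0,0,0],[-1,-1,-0.09,0,0,0,0]]'; python3 -m handwheel '[[-1,-1,-0.09,0,0,0,0],[-1,-1,-0.09,0,0,0,0],[-1,-1,-0.09,0,0,0,0],[-1,-1,-0.09,0,0,0,0],[-1,-1,-0.09,0,0,0,0]]';python3 -m handwheel '[[-1,-1,-0.09,0,0,0,0],[-1,-1,-0.09,0,0,0,0],[-1,-1,-0.09,0,0,0,0],[-1,-0.83,-0.08,0,0,0,0],[-1,0,0,0,0,0,0]]'
python3 -c "
from w import *
s=wrist('w5');cv2.imwrite('pics/w5z.png',cv2.resize(s['color'][100:280,140:380,::-1],None,fx=3.33,fy=3.33,interpolation=cv2.INTER_CUBIC))"
```

```text
clock: 8.3
tool_pos: [0.5743, -0.0234, 0.4818]
orientation: [179.9, 0.0, -73.2]
force: [-0.3, -1.1, -4.6]
opening: 0.0235
gripper_force: 30.0
clock: 8.93
tool_pos: [0.5489, 0.0995, 0.4819]
orientation: [179.9, 0.0, -73.2]
force: [0.4, 0.4, -4.0]
opening: 0.024
gripper_force: 30.0
clock: 9.55
tool_pos: [0.5299, 0.1939, 0.4821]
orientation: [180.0, -0.0, -73.1]
force: [-0.2, -0.7, -4.7]
opening: 0.0242
gripper_force: 30.0
9.55 [0.5299 0.1939 0.4821] [179.95  -0.   -73.15] [-0.2 -0.7 -4.7]
```

View pics/w5z.png

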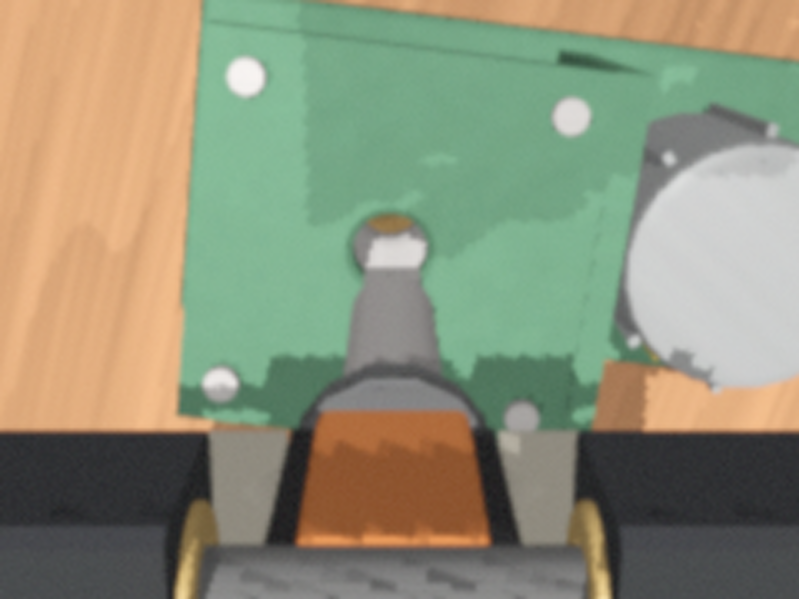

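The zoom shows the bolts at (246,76), (572,117), (522,416) and (220,384), and the bore spanning x 351–430 with its top at row 212. The shaft ends at about (395,268). One enlargement of the nose and bore will make this sharper.

```bash
python3 -c "
from h import *
import cv2
s=np.load('w5.npz')
f=3.33
P=[ray(s,140+(x+.5)/f-.5,100+(y+.5)/f-.5,.154) for x,y in((246,76),(572,117),(522,416),(220,384))]
m=np.mean(P,0);print(np.round(P,4),m)
o=np.array([.5299,.1939]);y=np.radians(-73.15);X=np.array([np.cos(y),np.sin(y)]);Y=np.array([np.sin(y),-np.cos(y)])
d=m[:2]-o;print('bore tool xy',d@X,d@Y)
# predicted pixels of bore (from bolts) and axis points
R,t=s['R'],s['t']
def px(p):c=R@p+t;return (s['fx']*c[0]/c[2]+s['cx'],s['fy']*c[1]/c[2]+s['cy'])
print('bore px',px(np.array([m[0],m[1],.15])))
for z in(0,-84,-104,-112):print(z,px(np.array([*o,.4821-.193+z/1e3])))
im=s['color'][150:215,220:296,::-1]
im=cv2.resize(im,None,fx=9,fy=9,interpolation=cv2.INTER_CUBIC);cv2.imwrite('pics/nose.png',cv2.convertScaleAbs(im,alpha=1.2))
"
```

```text
[[0.5814 0.1564 0.154 ]
 [0.4925 0.1412 0.154 ]
 [0.4775 0.2288 0.154 ]
 [0.566  0.245  0.154 ]] [0.52936283 0.19285376 0.154     ]
bore tool xy 0.0008456090746589658 0.0008173785710415813
bore px (np.float64(256.7772844550406), np.float64(175.02362170724118))
0 (np.float64(255.10447342180453), np.float64(232.70195058530413))
-84 (np.float64(255.70090588324823), np.float64(191.60509047355924))
-104 (np.float64(255.7934721092854), np.float64(185.22686412197015))
-112 (np.float64(255.8271184273089), np.float64(182.90848255410805))
```

View pics/nose.png

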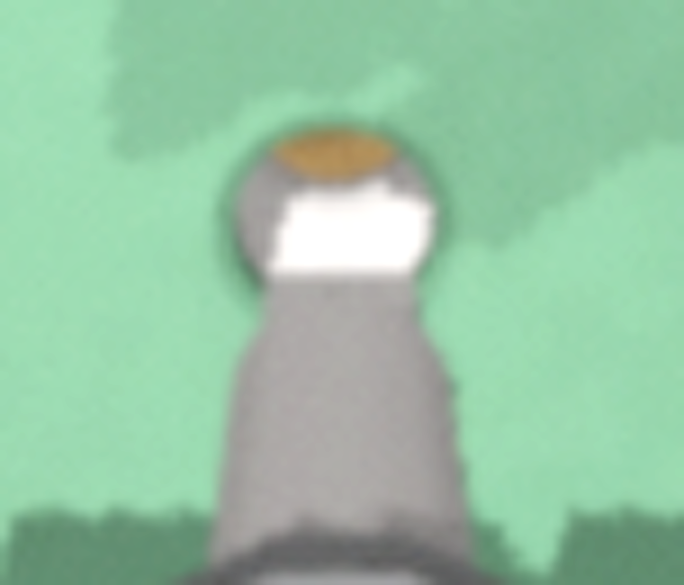

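Compared within the same image, the bore lies about 3.3 mm along tool +x from the spindle (square's near edge at v≈180, where 177.5 was predicted) and about 0 in y. The top camera agrees with +3.4 mm. I'll shift 3 mm and go down by feel.

```bash
python3 -m handwheel '[[-1,0.12,-0.005,0,0,0,0],[-1,0,0,0.8,0,0,0],[-1,0,0,0.2,0,0,0],[-1,0,0,0.2,0,0,0],[-1,0,0,0,0,0,0]]'; python3 -m handwheel '[[-1,0,0,0.12,0,0,0],[-1,0,0,0.12,0,0,0],[-1,0,0,0,0,0,0]]'; python3 -m handwheel '[[-1,0,0,0.12,0,0,0],[-1,0,0,0.12,0,0,0],[-1,0,0,0,0,0,0]]'
```

```text
clock: 10.22
tool_pos: [0.5315, 0.1893, 0.4527]
orientation: [180.0, -0.0, -73.3]
force: [-1.1, -1.0, -4.4]
opening: 0.0235
gripper_force: 30.0
clock: 10.6
tool_pos: [0.5314, 0.1896, 0.4466]
orientation: [-180.0, -0.0, -73.3]
force: [0.5, 0.4, -4.1]
opening: 0.024
gripper_force: 30.0
clock: 10.98
tool_pos: [0.5315, 0.1897, 0.4404]
orientation: [-180.0, 0.0, -73.3]
force: [1.4, 2.1, -5.9]
opening: 0.0239
gripper_force: 30.0
```

```bash
python3 -m handwheel '[[-1,0,0,0.12,0,0,0],[-1,0,0,0.12,0,0,0],[-1,0,0,0,0,0,0]]'; python3 -m handwheel '[[-1,0,0,0.12,0,0,0],[-1,0,0,0.12,0,0,0],[-1,0,0,0,0,0,0]]'
```

```text
clock: 11.35
tool_pos: [0.5315, 0.1897, 0.4344]
orientation: [-180.0, 0.0, -73.3]
force: [2.1, 1.8, -5.0]
opening: 0.0239
gripper_force: 30.0
clock: 11.72
tool_pos: [0.5315, 0.1897, 0.4284]
orientation: [-180.0, 0.0, -73.3]
force: [2.2, 3.3, -5.4]
opening: 0.0237
gripper_force: 30.0
```

```bash
python3 -m handwheel '[[-1,-0.02,-0.024,0,0,0,0],[-1,0,0,0,0,0,0]]'; python3 -m handwheel '[[-1,0,0,0.12,0,0,0],[-1,0,0,0,0,0,0],[-1,0,0,0.12,0,0,0],[-1,0,0,0,0,0,0]]'
```

```text
clock: 11.98
tool_pos: [0.5318, 0.1901, 0.4284]
orientation: [180.0, -0.0, -73.3]
force: [0.9, 2.0, -5.7]
opening: 0.0241
gripper_force: 30.0
clock: 12.48
tool_pos: [0.5316, 0.1903, 0.4224]
orientation: [180.0, 0.0, -73.3]
force: [-0.2, 2.8, -1.5]
opening: 0.0239
gripper_force: 30.0
```

```bash
python3 -m handwheel '[[-1,-0.024,-0.007,0,0,0,0],[-1,0,0,0,0,0,0]]'; python3 -m handwheel '[[-1,0,0,0.12,0,0,0],[-1,0,0,0,0,0,0],[-1,0,0,0.12,0,0,0],[-1,0,0,0,0,0,0]]'; python3 -c "
from plant import *
print(get_obs()['moment'])"
```

```text
clock: 12.72
tool_pos: [0.5318, 0.1907, 0.4223]
orientation: [180.0, -0.0, -73.3]
force: [-0.5, 2.0, -2.9]
opening: 0.0236
gripper_force: 30.0
clock: 13.22
tool_pos: [0.5318, 0.1908, 0.4162]
orientation: [180.0, -0.0, -73.3]
force: [-0.0, 1.3, -5.7]
opening: 0.0238
gripper_force: 30.0
[1.1795835  0.01483737 0.00298754]
```

```bash
python3 -m handwheel '[[-1,-0.012,0,0,0,0,0],[-1,0,0,0.2,0,0,0],[-1,0,0,0.2,0,0,0],[-1,0,0,0.2,0,0,0],[-1,0,0,0,0,0,0]]'; python3 -c "
from plant import *
print(get_obs()['moment'])"; python3 -m handwheel '[[-1,0,0,0.2,0,0,0],[-1,0,0,0.12,0,0,0],[-1,0,0,0,0,0,0]]';python3 -c "
from plant import *
print(get_obs()['moment'])"
```

```text
clock: 13.85
tool_pos: [0.5316, 0.191, 0.4009]
orientation: [179.9, -0.0, -73.3]
force: [-0.2, 0.9, -4.2]
opening: 0.0241
gripper_force: 30.0
[0.60503765 0.10212804 0.05210006]
clock: 14.22
tool_pos: [0.5317, 0.191, 0.3933]
orientation: [180.0, -0.0, -73.3]
force: [0.0, 0.3, -4.8]
opening: 0.0237
gripper_force: 30.0
[0.46122859 0.06858806 0.02047033]
```

```bash
python3 -m handwheel '[[-1,0,0,0.12,0,0,0],[-1,0,0,0.12,0,0,0],[-1,0,0,0,0,0,0]]'; python3 -m handwheel '[[-1,0,0,0.12,0,0,0],[-1,0,0,0.12,0,0,0],[-1,0,0,0,0,0,0]]';  python3 -m handwheel '[[-1,0,0,0.12,0,0,0],[-1,0,0,0.12,0,0,0],[-1,0,0,0,0,0,0]]'; python3 -c "
from plant import *
print(get_obs()['moment'])"
```

```text
clock: 14.6
tool_pos: [0.5317, 0.191, 0.3873]
orientation: [180.0, -0.0, -73.3]
force: [0.1, 0.7, -4.2]
opening: 0.0238
gripper_force: 30.0
clock: 14.98
tool_pos: [0.5317, 0.191, 0.3813]
orientation: [180.0, -0.0, -73.3]
force: [-1.6, -0.4, -5.6]
opening: 0.0235
gripper_force: 30.0
clock: 15.35
tool_pos: [0.5317, 0.191, 0.3753]
orientation: [180.0, -0.0, -73.3]
force: [-0.6, 0.8, -4.9]
opening: 0.024
gripper_force: 30.0
[0.42218864 0.07643007 0.05527037]
```

```bash
python3 -m handwheel '[[-1,0,0,0.12,0,0,0],[-1,0,0,0.12,0,0,0],[-1,0,0,0,0,0,0]]'; python3 -m handwheel '[[-1,0,0,0.12,0,0,0],[-1,0,0,0.12,0,0,0],[-1,0,0,0,0,0,0],[-1,0,0,0,0,0,0]]';python3 -c "
from plant import *
print(get_obs()['moment'])"
```

```text
clock: 15.72
tool_pos: [0.5317, 0.1911, 0.3693]
orientation: [180.0, -0.0, -73.3]
force: [-0.1, 1.4, -5.4]
opening: 0.0241
gripper_force: 30.0
clock: 16.23
tool_pos: [0.5317, 0.191, 0.3635]
orientation: [180.0, -0.0, -73.3]
force: [-0.3, 2.3, -5.1]
opening: 0.0237
gripper_force: 30.0
[0.54909425 0.18191872 0.00349402]
```

```bash
python3 -m handwheel '[[-1,-0.016,0,0.06,0,0,0],[-1,0,0,0.06,0,0,0],[-1,0,0,0,0,0,0]]'; python3 -m handwheel '[[-1,0,0,0.08,0,0,0],[-1,0,0,0,0,0,0],[-1,0,0,0,0,0,0]]';python3 -m handwheel '[[-1,0,0,0.08,0,0,0],[-1,0,0,0,0,0,0],[-1,0,0,0,0,0,0]]';python3 -c "
from plant import *
o=get_obs();print(o['moment'],o['force'])"
```

```text
clock: 16.6
tool_pos: [0.5316, 0.1913, 0.3605]
orientation: [180.0, -0.0, -73.3]
force: [0.4, -0.5, -4.2]
opening: 0.024
gripper_force: 30.0
clock: 16.98
tool_pos: [0.5316, 0.1914, 0.3587]
orientation: [-180.0, -0.0, -73.3]
force: [-0.7, 0.3, -4.2]
opening: 0.0237
gripper_force: 30.0
clock: 17.35
tool_pos: [0.5317, 0.1914, 0.3569]
orientation: [-180.0, -0.0, -73.3]
force: [-0.8, 0.1, -0.2]
opening: 0.0236
gripper_force: 30.0
[-0.09408192  0.18955081 -0.02552162] [-0.77031457  0.10212941 -0.23533133]
```

Contact: about 4.5 N of support. I'll press a touch more, then turn gently in small checked steps.

```bash
python3 -m handwheel '[[-1,0,0,0.06,0,0,0],[-1,0,0,0,0,0,0],[-1,0,0,0,0,0,0]]' | egrep 'pos|force:'; python3 -m handwheel '[[-1,0,0,0,0,0,0.5],[-1,0,0,0,0,0,0.5],[-1,0,0,0,0,0,0]]';python3 -c "
from plant import *
o=get_obs();print(o['moment'],o['joint_pos'])"
```

```text
tool_pos: [0.5315, 0.1916, 0.3549]
force: [-0.7, 1.0, -4.0]
gripper_force: 30.0
clock: 18.1
tool_pos: [0.5314, 0.1916, 0.3549]
orientation: [180.0, 0.0, -79.2]
force: [-2.3, 1.5, -4.3]
opening: 0.0238
gripper_force: 30.0
[0.89666269 0.71487783 0.14510277] [ 3.96640693e+01  1.24542171e+01 -1.74769857e+01 -2.99047220e-02
 -6.00886933e+01 -2.88749020e+01]
```

The load vanished on pressing, before any turning, so it may already have dropped in. I'll test gently downward instead of turning.

```bash
python3 -m handwheel '[[-1,0,0,0.06,0,0,0],[-1,0,0,0,0,0,0],[-1,0,0,0,0,0,0]]' | egrep 'pos|force:';python3 -c "
from plant import *
o=get_obs();print(o['moment'],o['force'])";python3 -m handwheel '[[-1,0,0,0.06,0,0,0],[-1,0,0,0,0,0,0],[-1,0,0,0,0,0,0]]' | egrep 'pos|force:';python3 -c "
from plant import *
o=get_obs();print(o['moment'],o['force'])"
```

```text
tool_pos: [0.5315, 0.1915, 0.3537]
force: [-3.6, 3.0, -1.2]
gripper_force: 30.0
[1.05084904 1.46167423 0.16662166] [-3.56290613  2.96477502 -1.23883307]
tool_pos: [0.5315, 0.1915, 0.3522]
force: [-3.3, 1.3, -0.2]
gripper_force: 30.0
[1.18454783 1.91682584 0.19546783] [-3.34676265  1.26656316 -0.15346091]
```

```bash
cat > f.py <<'E'
from plant import *
import numpy as np
o=get_obs();y=np.radians(o['orientation'][2]);X=np.array([np.cos(y),np.sin(y)]);Y=np.array([np.sin(y),-np.cos(y)])
f,m=o['force'],o['moment']
print('t',round(o['clock'],2),'z',round(o['tool_pos'][2],4),'rpy',o['orientation'].round(2),'F',f.round(1),'M',m.round(2),'toolF',(f[:2]@X).round(1),(f[:2]@Y).round(1),'tipF/.29 tool',((np.array([-m[1],m[0]])/.29)@X).round(1),((np.array([-m[1],m[0]])/.29)@Y).round(1))
E
python3 -m handwheel '[[-1,0,0,0,0,0,0]]' >/dev/null; python3 f.py; python3 -m handwheel '[[-1,-0.016,0.017,0,0,0,0],[-1,0,0,0,0,0,0]]' >/dev/null; python3 f.py; python3 -m handwheel '[[-1,0,0,0,0,0,0]]' >/dev/null; python3 f.py
```

```text
t 18.98 z 0.3522 rpy [180.     0.   -79.25] F [-3.8  2.2  0.4] M [1.19 1.91 0.2 ] toolF -2.9 3.3 tipF/.29 tool -5.3 5.7
t 19.23 z 0.3523 rpy [-1.7998e+02 -1.0000e-02 -7.9250e+01] F [-2.8  1.4 -0.3] M [0.64 1.23 0.2 ] toolF -1.9 2.5 tipF/.29 tool -3.0 3.8
t 19.35 z 0.3523 rpy [-1.7998e+02 -1.0000e-02 -7.9250e+01] F [-3.1  1.   0.2] M [0.62 1.18 0.24] toolF -1.6 2.9 tipF/.29 tool -2.9 3.6
```

```bash
python3 -m handwheel '[[-1,-0.02,0.025,0,0,0,-0.5],[-1,0,0,0,0,0,0]]' >/dev/null; python3 f.py; python3 -m handwheel '[[-1,0,0,0,0,0,-0.5],[-1,0,0,0,0,0,0]]' >/dev/null; python3 f.py;  python3 -m handwheel '[[-1,0,0,0,0,0,0]]' >/dev/null; python3 f.py
```

```text
t 19.6 z 0.3525 rpy [-1.7994e+02 -3.0000e-02 -7.6270e+01] F [-0.5  0.2  0.7] M [-0.11  0.06  0.09] toolF -0.4 0.4 tipF/.29 tool 0.3 0.3
t 19.85 z 0.3523 rpy [-1.7995e+02 -2.0000e-02 -7.3330e+01] F [ 1.4 -0.9 -2. ] M [-0.24 -0.49  0.1 ] toolF 1.3 -1.1 tipF/.29 tool 1.3 -1.4
t 19.98 z 0.3523 rpy [-1.7995e+02 -2.0000e-02 -7.3350e+01] F [ 1.8 -0.9 -0.8] M [-0.37 -0.77  0.08] toolF 1.4 -1.5 tipF/.29 tool 2.0 -2.2
```

```bash
for i in 1; do python3 -m handwheel '[[-1,0.014,-0.016,-0.1,0,0,0],[-1,0,0,0,0,0,0]]' >/dev/null; python3 f.py; python3 -m handwheel '[[-1,0,0,0,0,0,0]]' >/dev/null; python3 f.py; python3 -m handwheel '[[-1,0,0,0.1,0,0,0],[-1,0,0,0,0,0,0]]' >/dev/null; python3 f.py; python3 -m handwheel '[[-1,0,0,0.06,0,0,0],[-1,0,0,0,0,0,0]]' >/dev/null; python3 f.py; python3 -m handwheel '[[-1,0,0,0,0,0,0]]' >/dev/null; python3 f.py; done
```

```text
t 20.23 z 0.3544 rpy [ 1.7999e+02  1.0000e-02 -7.3290e+01] F [ 1.6  0.1 -4.7] M [ 0.   -1.11  0.04] toolF 0.3 -1.5 tipF/.29 tool 1.1 -3.7
t 20.35 z 0.3545 rpy [179.99   0.   -73.27] F [ 1.9 -0.5 -6.6] M [ 0.05 -1.2   0.  ] toolF 1.0 -1.7 tipF/.29 tool 1.0 -4.0
t 20.6 z 0.3524 rpy [-179.98   -0.    -73.25] F [ 0.8 -0.6 -0.4] M [-0.13 -0.46  0.03] toolF 0.8 -0.6 tipF/.29 tool 0.9 -1.4
t 20.85 z 0.3508 rpy [-179.98   -0.    -73.25] F [ 1.1 -0.5 -1.1] M [-0.09 -0.47  0.05] toolF 0.8 -0.9 tipF/.29 tool 0.8 -1.5
t 20.98 z 0.3509 rpy [-179.98    0.    -73.25] F [ 1.8 -0.1 -0.1] M [-0.15 -0.55  0.06] toolF 0.7 -1.7 tipF/.29 tool 1.0 -1.7
```

```bash
python3 -m handwheel '[[-1,0,0,0,0,0,-0.5],[-1,0,0,0,0,0,0]]' >/dev/null; python3 f.py; python3 -m handwheel '[[-1,0,0,0,0,0,-0.5],[-1,0,0,0,0,0,0]]' >/dev/null; python3 f.py; python3 -m handwheel '[[-1,0,0,0,0,0,0]]' >/dev/null; python3 f.py
```

```text
t 21.23 z 0.3505 rpy [ 1.800e+02  1.000e-02 -7.028e+01] F [ 1.8 -0.6 -1.9] M [ 0.06 -1.   -0.04] toolF 1.2 -1.5 tipF/.29 tool 1.0 -3.3
t 21.48 z 0.3503 rpy [ 1.7997e+02  1.0000e-02 -6.7330e+01] F [ 1.9  0.1 -4.6] M [ 0.29 -0.71  0.01] toolF 0.6 -1.8 tipF/.29 tool 0.0 -2.7
t 21.6 z 0.3504 rpy [ 1.7998e+02  1.0000e-02 -6.7350e+01] F [ 2.7  0.3 -5.5] M [ 0.44 -0.78  0.01] toolF 0.7 -2.6 tipF/.29 tool -0.4 -3.1
```

The load vanished with no twist moment, so I stop turning here. I'll relieve the side load and press down in checked steps.

```bash
python3 -m handwheel '[[-1,0,-0.02,0.06,0,0,0],[-1,0,0,0,0,0,0]]' >/dev/null; python3 f.py; python3 -m handwheel '[[-1,0,0,0.06,0,0,0],[-1,0,0,0,0,0,0]]' >/dev/null; python3 f.py; python3 -m handwheel '[[-1,0,0,0,0,0,0]]' >/dev/null; python3 f.py
```

```text
t 21.85 z 0.3488 rpy [179.94   0.   -67.29] F [ 0.7  0.7 -4.6] M [ 0.2  -0.27 -0.03] toolF -0.3 -1.0 tipF/.29 tool -0.3 -1.1
t 22.1 z 0.3474 rpy [ 1.7996e+02 -1.0000e-02 -6.7270e+01] F [ 0.2  0.5 -4.9] M [ 0.04 -0.11 -0.02] toolF -0.3 -0.4 tipF/.29 tool 0.0 -0.4
t 22.23 z 0.3476 rpy [ 1.7997e+02 -1.0000e-02 -6.7260e+01] F [-0.1  1.1 -4.4] M [ 0.01 -0.03  0.04] toolF -1.1 -0.3 tipF/.29 tool 0.0 -0.1
```

```bash
python3 -m handwheel '[[-1,0,0,0.06,0,0,0],[-1,0,0,0,0,0,0]]' >/dev/null; python3 f.py; python3 -m handwheel '[[-1,0,0,0.06,0,0,0],[-1,0,0,0,0,0,0]]' >/dev/null; python3 f.py; python3 -m handwheel '[[-1,0,0,0.05,0,0,0],[-1,0,0,0,0,0,0]]' >/dev/null; python3 f.py
```

```text
t 22.48 z 0.346 rpy [179.98  -0.   -67.26] F [ 0.6 -0.1 -4.4] M [ 0.03 -0.05  0.01] toolF 0.3 -0.6 tipF/.29 tool -0.0 -0.2
t 22.73 z 0.3445 rpy [179.98  -0.   -67.26] F [-0.   0.1 -4.5] M [ 0.07 -0.   -0.02] toolF -0.1 -0.0 tipF/.29 tool -0.2 -0.1
t 22.98 z 0.3433 rpy [179.99  -0.   -67.26] F [ 0.   0.8 -5.4] M [ 0.09  0.01 -0.06] toolF -0.8 -0.3 tipF/.29 tool -0.3 -0.1
```

```bash
python3 -m handwheel '[[-1,0,0,0.04,0,0,0],[-1,0,0,0,0,0,0]]' >/dev/null; python3 f.py; python3 -m handwheel '[[-1,0,0,0.04,0,0,0],[-1,0,0,0,0,0,0]]' >/dev/null; python3 f.py; python3 -m handwheel '[[-1,0,0,0.04,0,0,0],[-1,0,0,0,0,0,0]]' >/dev/null; python3 f.py
```

```text
t 23.23 z 0.3428 rpy [-179.98   -0.    -67.25] F [-1.5  0.5 -0.8] M [-0.06  0.51 -0.09] toolF -1.0 1.2 tipF/.29 tool -0.5 1.7
t 23.48 z 0.3427 rpy [-1.7995e+02 -1.0000e-02 -6.7230e+01] F [-3.7 -0.5  7.4] M [-0.11  1.93 -0.  ] toolF -1.0 3.6 tipF/.29 tool -2.2 6.3
t 23.73 z 0.3427 rpy [-1.7992e+02 -1.0000e-02 -6.7210e+01] F [-7.3 -0.8 14.3] M [-0.32  3.2  -0.05] toolF -2.1 7.0 tipF/.29 tool -3.3 10.6
```

Hard stop at TCP z = 0.3428, which is exactly the collar-home height. I'll relieve the load, release and retreat.

```bash
python3 -m handwheel '[[-1,0,0,-0.08,0,0,0],[-1,0,0,0,0,0,0]]' >/dev/null; python3 f.py; python3 -m handwheel '[[0.3,0,0,0,0,0,0],[0.3,0,0,0,0,0,0],[0.3,0,0,0,0,0,0],[0.3,0,0,0,0,0,0]]'; python3 -m handwheel '[[0.3,0,0,-0.5,0,0,0],[0.3,0,0,-1,0,0,0],[0.3,0,0,-1,0,0,0],[0.3,0,0,-1,0,0,0],[0.3,0,0,-1,0,0,0]]'; python3 -m handwheel '[[0.3,-1,0,-0.5,0,0,0],[0.3,-1,0,0,0,0,0],[0.3,-1,0,0,0,0,0],[0.3,-0.6,0,0,0,0,0],[0.3,0,0,0,0,0,0]]'
python3 -c "
from w import *
s=wrist('w6');t=snapshot('side')
a=cv2.resize(s['color'][0:192,130:386,::-1],(480,360));b=cv2.resize(t['color'][140:260,150:257,::-1],(321,360),interpolation=cv2.INTER_CUBIC)
cv2.imwrite('pics/fin.png',np.hstack([a,b[:,:320]]))"
```

```text
t 23.98 z 0.3427 rpy [-1.7997e+02  1.0000e-02 -6.7250e+01] F [-1.2  0.8  1.8] M [ 0.19  1.08 -0.06] toolF -1.2 0.8 tipF/.29 tool -2.1 3.2
clock: 24.48
tool_pos: [0.5314, 0.1921, 0.3424]
orientation: [-180.0, -0.0, -67.3]
force: [-0.6, -0.9, -0.2]
opening: 0.0556
gripper_force: 0.0
clock: 25.1
tool_pos: [0.5313, 0.192, 0.4568]
orientation: [-179.9, 0.0, -67.3]
force: [-0.3, 0.6, -0.1]
opening: 0.0573
gripper_force: 0.0
clock: 25.72
tool_pos: [0.4963, 0.2757, 0.4678]
orientation: [-180.0, 0.0, -67.2]
force: [-0.2, 0.1, 0.4]
opening: 0.0569
gripper_force: 0.0
25.72 [0.4963 0.2757 0.4678] [-179.98    0.    -67.17] [-0.2  0.1  0.4]
```

View pics/fin.png

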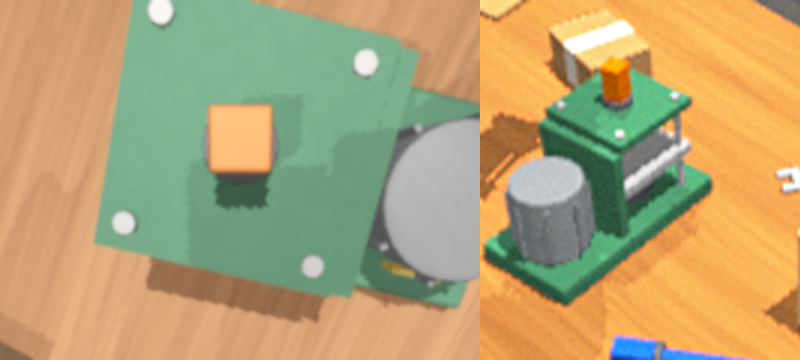

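The final picture shows the orange head upright and square over the plate, at (240,140) in the left half. Its collar is seated on the plate and the gripper is clear. The blue look-alike is lying on the bench. It already lay there in picture w2, when the gripper had been nowhere near it. The job is ready to hand in.

```bash
python3 -c "
from plant import *
print(close_job())"
```

```text
the job is handed in; nothing more can be done
None
```

The spindle is threaded through both bearing plates and into the coupling, pressed home to a hard stop at the expected height, then released with the gripper clear; the job was handed in at about 26 s, with no verdict shown, and the untouched blue look-alike fell over early in the run.

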